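Make up two gear arbors

ROBOT

A 6-joint arm with a two-finger parallel gripper is mounted at the origin on a cart in front of the work surface, level with it; the furniture and walls round the work are solid. World frame = base frame: x ahead of the robot, y to its left, z up, the work surface at z = 0. Lengths are in mm, angles in rad, forces in N, time in s.
With the tool pointing down it reaches from about 300 to 775 mm from the base axis. Payload 14.6 kg.
Tool frame: the origin (TCP) lies on the mounting face of the last link; the fingertips stand 199 mm ahead of it and the grasp point (between the pads) lies 180 mm ahead of it; z points along the fingers, y is the line along which they close (so a half turn about z gives the same grasp; the last joint's range is limited). The gripper opens to 94 mm and grips with 3 to 60 N. Pads are 16 mm wide; open, the fingers measure 119 mm over their backs; the gripper's body (75 mm by 177 mm) begins 78 mm behind the grasp point.
Start: joints at [1.219, 0.3, 1.521, -0, 1.321, -0.067], TCP at [154.529, 527.837, 404.646] pointing down, gripper open.
Joint ranges: [-3.03, 3.03], [-0.79, 2.21], [0.23, 2.52], [-1.04, 4.18], [0, 3.07], [-2.55, 2.55]. Speed limits (rad/s): [2.22, 2.22, 2.57, 3.14, 3.14, 3.14].

INTERFACE

Orientations are given as [roll, pitch, yaw] about the fixed x, y, z axes, in that order (R = Rz(yaw) Ry(pitch) Rx(roll)).
In Python, from cell import manip gives the robot as it stands. The module is installed in compiled form; this text tells all that it offers.
- The arm moves only by the shell command python3 -m creep 'ROWS' [FORCE]. ROWS is a JSON object of lists of equal length, an entry for each row: "slide": the shift along the world's x, y, z in cm, a list of three; "turn": the turn about the world's z in rad; "claw": the opening, from 0 (shut) to 1 (fully open). A call has 1 to 8 rows; each row shifts and turns the commanded pose from where the row before left it; what a row does not reach is not made up. A row lasts 1/8 s, in which the tool goes at most 62.5 mm and 10.7 degrees, less where a joint would pass 70% of its speed; a pose out of reach is approached as far as the arm can. A call with a gripper value outside its range is refused whole. The fingers move at their own pace and stop on an object; FORCE is the grip in N (left out, the last holds). Time passes only in rows, so rows that do not move let the fingers close. It gives the time, the measured TCP pose, the force, the opening and the grip force at its end, in the units of the state.
- manip.read_state(): the state, without advancing time (a new reading comes with each control period).
- manip.camera(name): name is "scene" or "side" or "wrist"; returns (picture, depth): 480x640x3 uint8, red, green, blue; 480x640 float32, mm along the optical axis (not along the pixel's ray), 0 where there is no reading.
- manip.calibration(name): a dict with "intrinsics" (3x3 intrinsics, pixels), "k1" (the pictures are not rectified: a ray, as slopes to the right and down, at radius r is drawn at 1 + k1 r^2 times it, then the intrinsics apply), "pose" (4x4, takes a point from camera to world coordinates). Camera axes: x right, y up, looking along -z (the intrinsics and any distortion apply to the point x, -y, -z); pixel columns grow to the right and rows downward; lengths in mm; the calibration is good to about 2 mm. A picture is of the moment at which its call begins: read the wrist's pose just before it. calibration takes no time and is no camera call; for the wrist camera it gives the pose at the moment of the call.
- manip.sign_off(): hands the job in; it is judged then, once.
Trained networks look in the newest picture that a camera, given by its name, has taken for a name from the list of things; names that differ only in an ending like _2 or _b are one class to them, and where a whole thing is asked for, a point or a joint stands for the part that bears it (a point fixed in the world has none). Each returns a list of dicts, best first, with "score" (0 to 1); they miss things now and then, are a little off and sometimes report something else, mostly with a low value. They report only what shows in the picture. A call takes as long as a camera call.
- manip.cut_out(query, camera): "mask" (480x640 bool, what is visible of it) and "position" ([column, row] in pixels, amid what is visible of it).
The state is a dict: "clock": time; "joints": joint angles; "qd": joint speeds; "effort": joint torques, N m; "eef_pos": TCP position; "eef_rot": TCP orientation; "wrist_force": force on the tool from outside, world axes, zero at the start; "moment": the same for the moment, N m; "finger_gap": finger opening in mm; "finger_force": force on a finger pad.
Only numpy, scipy, OpenCV 4.12 (cv2) and the standard library are available. Lean on these libraries where they do the work, as an engineer would, in place of code of your own. Each camera call takes 0.05 s, during which the arm holds its last target. There are 200 camera calls.

TASK

Make up the two gear arbors: on the tall arbor (round base) put the largest gear at the bottom, then the plain spacer ring, then the smallest gear on top; on the short arbor (square base) put the middle-sized gear. Gears go on hub up, and every part must sit fully down. Leave the tape measure and the wood block where they are.

Things in the scene. Friction and masses are not known exactly. Their poses are not given: they have to be found in the camera images.
- gear_large: steel spur gear lying flat, hub up: toothed disc 90 mm across the teeth and 8 mm thick, 24 teeth, with a plain round hub on top, 36 mm diameter and 16 mm high (total height 24 mm), and a 22 mm bore right through. The largest of the three gears. Origin: centre of the underside, on the bore axis; z up, out of the hub. 0.2 to 0.4 kg. Easiest gripped across the hub.
- gear_medium: steel spur gear lying flat, hub up: toothed disc 70 mm across the teeth and 8 mm thick, 18 teeth, with a plain round hub on top, 36 mm diameter and 16 mm high (total height 24 mm), and a 22 mm bore right through. The middle-sized gear. Origin: centre of the underside, on the bore axis; z up, out of the hub. 0.14 to 0.26 kg. Easiest gripped across the hub.
- gear_small: steel spur gear lying flat, hub up: toothed disc 52 mm across the teeth and 8 mm thick, 13 teeth, with a plain round hub on top, 36 mm diameter and 16 mm high (total height 24 mm), and a 22 mm bore right through. The smallest gear. Origin: centre of the underside, on the bore axis; z up, out of the hub. 0.08 to 0.16 kg. Easiest gripped across the hub.
- spacer: plain steel spacer ring without teeth, lying flat: 40 mm outside diameter, 22 mm bore, 14 mm high, 0.05 to 0.09 kg. Origin: centre of its underside, on the bore axis; z up. Gripped across the outside.
- arbor_tall: The tall arbor. Fixed to the bench, it does not move. Grey round (84 mm diameter) base 12 mm thick with an upright dark steel post on its centre, 16 mm diameter, rising 50 mm above the base's upper face; the post's last 10 mm taper to 6 mm diameter. Origin: centre of the base's underside, on the post axis, at bench height; z up along the post. Loaded, the large gear's underside is 12 mm, the spacer's 36 mm and the small gear's 50 mm above this origin.
- arbor_short: The short arbor. Fixed to the bench, it does not move. Grey square (84 x 84 mm) base 12 mm thick with an upright dark steel post on its centre, 16 mm diameter, rising 28 mm above the base's upper face; the post's last 10 mm taper to 6 mm diameter. Origin: centre of the base's underside, on the post axis, at bench height; z up along the post. Loaded, the middle gear's underside is 12 mm above this origin.
- tape_measure: loose bystander: yellow and black tape measure, 67x85x40 mm high; leave it alone. Origin: centre of the underside.
- wood_block: loose bystander: pine block, 48x75x28 mm high; leave it alone. Origin: centre of the underside.

How it is judged:
By the outcome, as a careful person would: the job done as asked, in the order asked, and still so for the second after the job is handed in, with the robot touching nothing.
It also fails if it takes over 106 s, if anything falls off the work surface, if the arm or the gripper's body presses on something with over 40 N, if the wrist force passes 120 N, or if a joint passes its speed limit or range.

## Working session

There is one attempt and no reset: what is moved stays moved. The work goes in short steps, Python scripts to look and compute and a shell command to move; the robot and the scene stay as the last step left them, time stands still between calls to the robot, and variables do not carry over. Pictures are saved under pics/ and viewed, at most 14 in all, crops included, and the job is handed in when it is done.

```bash
mkdir -p pics
cat > h.py <<'E'
from cell import manip
import numpy as np, cv2
def ray(cal,px):
    K=np.array(cal["intrinsics"]);k=cal["k1"]
    d=np.linalg.inv(K)@np.array([px[0],px[1],1.0]);u=d[:2].copy();s=u.copy()
    for _ in range(20): s=u/(1+k*(s@s))
    return np.array([s[0],-s[1],-1.0])
def world(cal,px,depth):
    P=np.array(cal["pose"]);return (P@np.append(ray(cal,px)*depth,1))[:3]
def atz(cal,px,z):
    P=np.array(cal["pose"]);d=P[:3,:3]@ray(cal,px);o=P[:3,3];return o+d*(z-o[2])/d[2]
def cloud(cal,mask,D):
    ys,xs=np.nonzero(mask&(D>0));return np.array([world(cal,(x,y),D[y,x]) for x,y in zip(xs,ys)])
E
python3 - <<'E'
from h import *
for c in ("scene","side","wrist"):
    cal=manip.calibration(c);I,D=manip.camera(c);cv2.imwrite(f"pics/{c}0.png",I[:,:,::-1])
    print(c,np.round(np.array(cal["pose"]),2).tolist(),cal["k1"],np.array(cal["intrinsics"])[0,0])
    for n in "gear_large gear_medium gear_small spacer arbor_tall arbor_short tape_measure wood_block".split():
        for r in manip.cut_out(n,c)[:2]:
            m=r["mask"];p=cloud(cal,m,D)
            if len(p)<10: continue
            print(n,round(r["score"],2),np.round(r["position"]),m.sum(),"med",np.median(p,0).round(),"lo",np.percentile(p,2,axis=0).round(),"hi",np.percentile(p,98,axis=0).round())
print(manip.read_state())
E
```

```text
scene [[0.53, 0.59, -0.61, -132.01], [-0.85, 0.38, -0.37, -272.23], [0.01, 0.71, 0.7, 826.62], [0.0, 0.0, 0.0, 1.0]] 0.013007651713364243 619.7038390138823
gear_large 0.76 [202. 248.] 1265 med [465. 337.   9.] lo [431. 302.   2.] hi [510. 383.  26.]
gear_medium 0.57 [300. 231.] 684 med [607. 212.   9.] lo [583. 188.   1.] hi [645. 247.  26.]
gear_small 0.97 [359. 265.] 527 med [589.  69.  12.] lo [573.  49.  -0.] hi [615.  95.  26.]
gear_small 0.44 [203. 247.] 1232 med [465. 336.   9.] lo [432. 302.   2.] hi [510. 380.  26.]
spacer 0.79 [239. 208.] 299 med [600. 359.  12.] lo [582. 340.  -1.] hi [619. 381.  17.]
arbor_tall 0.82 [431. 286.] 1502 med [595. -65.  12.] lo [ 561. -100.    2.] hi [636. -24.  56.]
arbor_short 0.67 [258. 269.] 1645 med [468. 212.  12.] lo [423. 167.   4.] hi [516. 261.  34.]
tape_measure 0.84 [315. 295.] 1738 med [463.  84.  36.] lo [423.  53.   1.] hi [510. 119.  42.]
wood_block 0.9 [400. 336.] 1532 med [469. -71.  27.] lo [ 440. -108.    4.] hi [506. -30.  31.]
wood_block 0.17 [260. 270.] 1720 med [468. 211.  12.] lo [423. 166.   2.] hi [519. 261.  34.]
si
[... 844 characters left out ...]
93 375.9444425763292
{'clock': 1.35, 'joints': array([ 1.21937171e+00,  2.99912411e-01,  1.52097383e+00, -4.27667475e-05,
        1.32071127e+00, -6.66071933e-02]), 'qd': array([ 0.00055162, -0.00225352,  0.0013167 ,  0.00032894, -0.00031134,
       -0.00019606]), 'effort': array([ 1.97757516e-03, -5.31637931e+01, -3.52922130e+01,  7.09819165e-02,
        2.12620368e-02, -1.89283861e-05]), 'eef_pos': array([154.54925251, 527.83817292, 404.64985356]), 'eef_rot': array([-3.14158505e+00,  4.10213265e-05,  2.85678581e+00]), 'wrist_force': array([ 0.08364534, -0.61170494,  0.70769695]), 'moment': array([-0.02572099, -0.01701729, -0.01343622]), 'finger_force': 0.0, 'finger_gap': 93.76786449031388}
```

View pics/scene0.png

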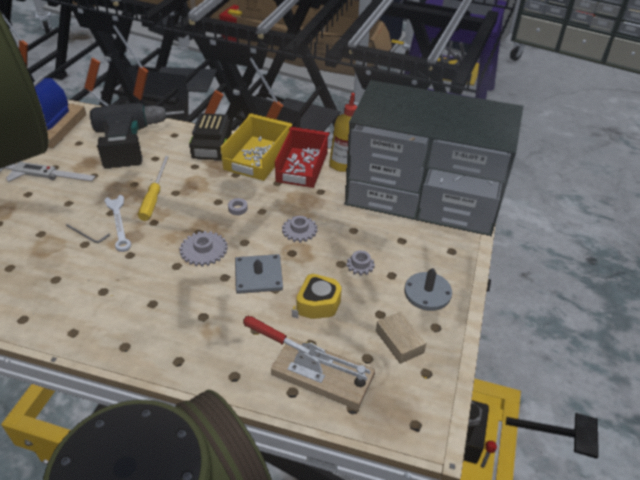

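View pics/side0.png

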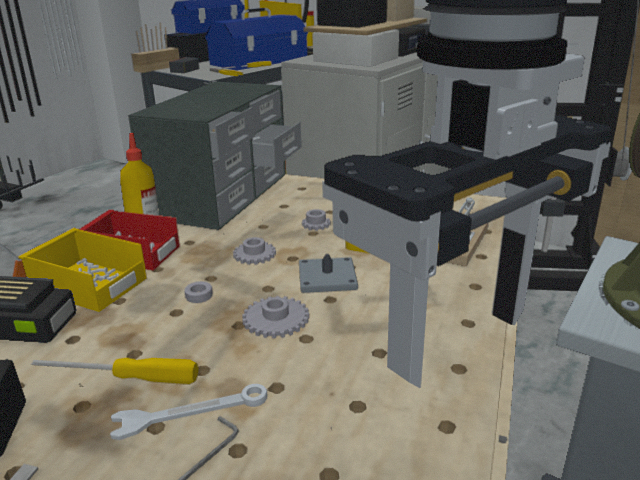

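The scene picture shows the large gear at (202,248), medium at (300,231), small at (360,265), spacer at (238,207), tall arbor at (430,287) and short arbor at (258,270). The side picture agrees. The heights check too: gear tops measure about 25 mm, spacer 15, and posts about 60 and 35. I'm moving above the large gear now.

```bash
python3 -m creep '{"slide":[[3.95,-2.3,-0.6],[3.95,-2.3,-0.6],[3.95,-2.3,-0.6],[3.95,-2.3,-0.6],[3.95,-2.3,-0.6],[3.95,-2.3,-0.6],[3.95,-2.3,-0.6],[3.95,-2.3,-0.6]],"turn":[0.036,0.036,0.036,0.036,0.036,0.036,0.036,0.036],"claw":[0.75,0.75,0.75,0.75,0.75,0.75,0.75,0.75]}' 30
python3 -m creep '{"slide":[[0,0,0]],"turn":[0],"claw":[0.75]}'
cat > look.py <<'E'
from h import *
import sys
# usage: look.py pic name:topz ...   centre of the top-face ring by depth plane + mask
def look(pic,items):
    s=manip.read_state();cal=manip.calibration("wrist");I,D=manip.camera("wrist");cv2.imwrite(pic,I[:,:,::-1])
    print("tcp",s["eef_pos"].round(1),s["eef_rot"].round(3),"t",round(s["clock"],2))
    for it in items:
        n,zt,rr=it.split(":");zt=float(zt);rr=float(rr)
        for r in manip.cut_out(n,"wrist")[:2]:
            m=r["mask"]
            p=cloud(cal,m,D)
            if len(p)<20: continue
            q=p[abs(p[:,2]-zt)<3]
            if len(q)<5: print(n,"no top",np.percentile(p[:,2],[2,50,98]).round());continue
            (c,rad)=cv2.minEnclosingCircle(q[:,:2].astype(np.float32))
            b=m.any(0).nonzero()[0],m.any(1).nonzero()[0]
            print(n,round(r["score"],2),np.round(r["position"]),"box",b[0][[0,-1]],b[1][[0,-1]],"top z",np.median(q[:,2]).round(1),"mean",q[:,:2].mean(0).round(1),"circ",np.round(c,1),round(rad,1),"want r",rr,"n",len(q))
if __name__=="__main__": look(sys.argv[1],sys.argv[2:])
E
python3 look.py pics/w1.png gear_large:24:18 arbor_short:12:59 spacer:14:20
python3 - <<'E'
from h import *
cal=manip.calibration("scene");I,D=manip.camera("scene")
for px in [(352,200),(420,215),(488,225),(370,110),(510,120),(360,150),(420,190),(465,185)]: print(px,world(cal,px,D[px[1],px[0]]).round())
E
```

```text
clock: 2.35
eef_pos: [471.8, 342.9, 356.5]
eef_rot: [3.142, 0.0, -3.137]
wrist_force: [-0.2, 0.5, 0.1]
finger_gap: 70.3
finger_force: 0.0
clock: 2.48
eef_pos: [472.4, 342.2, 355.8]
eef_rot: [-3.141, -0.001, -3.141]
wrist_force: [-0.5, 0.2, -0.4]
finger_gap: 70.7
finger_force: 0.0
tcp [472.4 342.2 355.8] [-3.141e+00 -1.000e-03 -3.141e+00] t 2.48
arbor_short 0.88 [181. 231.] box [117 244] [165 289] top z 12.2 mean [473.3 217.3] circ [475.1 216.3] 57.1 want r 59.0 n 7997
spacer 0.72 [341. 341.] box [323 353] [336 343] top z 13.3 mean [583.7 359. ] circ [585.7 359. ] 11.5 want r 20.0 n 64
(352, 200) [732. 168.  19.]
(420, 215) [768.  33.  17.]
(488, 225) [800. -94.  28.]
(370, 110) [788. 171. 198.]
(510, 120) [896. -62. 200.]
(360, 150) [725. 155. 152.]
(420, 190) [768.  42.  76.]
(465, 185) [833. -24.  73.]
```

View pics/w1.png

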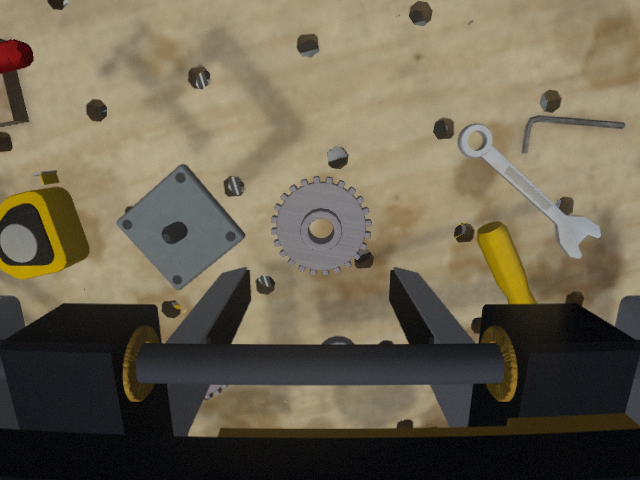

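The gear hub is centred at about (321,229), midway between the fingers, and the square base is at (181,227). The network missed the gear here, so I'll fit top rings from the depth cloud around each expected place. The cabinet starts at x≥725, so it is clear.

```bash
cat > ring.py <<'E'
from h import *
import sys
from scipy.optimize import least_squares
# ring.py pic x y ztop R   : points within 3 mm of ztop near (x,y); fit of a circle to the outer rim; also the bore
s=manip.read_state();cal=manip.calibration("wrist");I,D=manip.camera("wrist");cv2.imwrite(sys.argv[1],I[:,:,::-1])
print("tcp",s["eef_pos"].round(1),s["eef_rot"].round(3),"t",round(s["clock"],2))
p=cloud(cal,np.ones((480,640),bool)&(np.arange(480)<340)[:,None],D)
a=list(map(float,sys.argv[2:]))
for x,y,z,R in zip(*[iter(a)]*4):
    c=np.array([x,y])
    for _ in range(4):
        q=p[(abs(p[:,2]-z)<3)&(np.hypot(*(p[:,:2]-c).T)<R+6)]
        if len(q)<6: break
        c=cv2.minEnclosingCircle(q[:,:2].astype(np.float32))
        rad=c[1];c=np.array(c[0])
    if len(q)<6: print("few",len(q));continue
    print("z",np.median(q[:,2]).round(1),"mean",q[:,:2].mean(0).round(1),"circ",c.round(1),"r",round(rad,1),"want",R,"n",len(q),"rel tcp",(c-s["eef_pos"][:2]).round(1))
E
python3 ring.py pics/w2.png 471 344 24 18 471 344 8 45 473 216 40 4
```

```text
tcp [469.8 344.5 356.9] [ 3.141  0.    -3.137] t 2.73
z 24.0 mean [472.8 342.3] circ [473.4 342.3] r 17.9 want 18.0 n 831 rel tcp [ 3.6 -2.2]
z 8.2 mean [471.4 342.2] circ [473.6 342.2] r 45.2 want 45.0 n 5593 rel tcp [ 3.8 -2.3]
z 39.3 mean [474.7 217. ] circ [474.9 216.9] r 4.5 want 4.0 n 93 rel tcp [   5.1 -127.6]
```

Large gear: hub (473.4, 342.3), top at 24.0 mm, r 17.9, which matches the spec. I'm going down on it and gripping with tips at z≈11.

```bash
python3 -m creep '{"slide":[[0.3,-0.17,-3.5],[0,0,-3.5],[0,0,-3.5],[0,0,-2.5],[0,0,-1.6],[0,0,0],[0,0,0],[0,0,0]],"turn":[0,0,0,0,0,0,0,0],"claw":[0.7,0.7,0.7,0.7,0.7,0.7,0.2,0.2]}' 30
python3 -m creep '{"slide":[[0,0,0],[0,0,0],[0,0,2],[0,0,3],[0,0,4],[0,0,4],[0,0,0],[0,0,0]],"turn":[0,0,0,0,0,0,0,0],"claw":[0.2,0.2,0.2,0.2,0.2,0.2,0.2,0.2]}' 30
```

```text
clock: 3.78
eef_pos: [473.7, 342.3, 211.7]
eef_rot: [3.141, 0.001, -3.138]
wrist_force: [-0.6, 0.3, 0.9]
finger_gap: 49.7
finger_force: 0.0
clock: 4.78
eef_pos: [473.2, 341.9, 339.6]
eef_rot: [-3.141, -0.001, -3.138]
wrist_force: [0.2, -0.2, -4.7]
finger_gap: 35.2
finger_force: 30.0
```

Large gear held (gap 35 mm, grip 30 N, weight +5 N). I'm carrying it toward the tall arbor and stopping short in x so the post stays visible.

```bash
python3 -m creep '{"slide":[[1.1,-5.05,0],[1.1,-5.05,0],[1.1,-5.05,0],[1.1,-5.05,0],[1.1,-5.05,0],[1.1,-5.05,0],[1.1,-5.05,0],[1.1,-5.05,0]],"turn":[0,0,0,0,0,0,0,0],"claw":[0.2,0.2,0.2,0.2,0.2,0.2,0.2,0.2]}'
python3 -m creep '{"slide":[[0,0,0],[0,0,0]],"turn":[0,0],"claw":[0.2,0.2]}'
python3 ring.py pics/w3.png 597 -62 12 42 597 -62 60.5 4
```

```text
clock: 5.78
eef_pos: [561.5, -63.6, 338.8]
eef_rot: [3.141, -0.003, -3.138]
wrist_force: [0.0, 1.0, -3.5]
finger_gap: 35.0
finger_force: 30.0
clock: 6.02
eef_pos: [561.3, -61.7, 339.2]
eef_rot: [3.141, -0.003, -3.139]
wrist_force: [0.3, 0.7, -3.6]
finger_gap: 35.1
finger_force: 30.0
tcp [561.3 -61.7 339.2] [ 3.141e+00 -3.000e-03 -3.139e+00] t 6.03
z 12.3 mean [604.8 -62.1] circ [606.1 -62.1] r 16.9 want 42.0 n 351 rel tcp [44.7 -0.4]
z 59.0 mean [598.6 -62.3] circ [598.8 -62.1] r 3.4 want 4.0 n 36 rel tcp [37.5 -0.4]
```

View pics/w3.png

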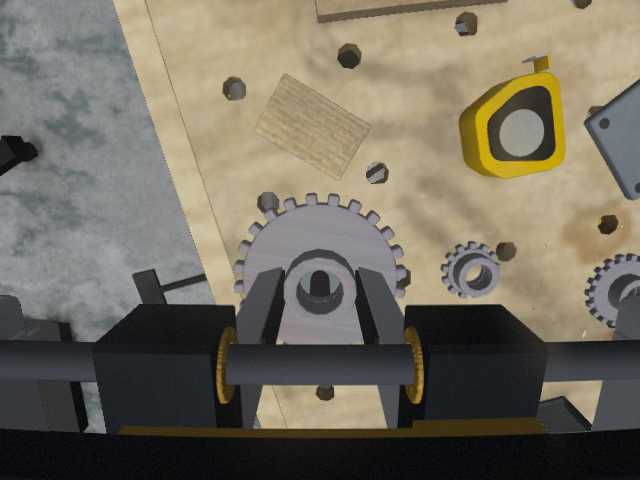

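The held gear is in the lower middle, with the post visible through its bore at (320,285). Image up is toward the robot, so I need to stop beyond the arbor for a clear view. One quick shift gives that second view.

```bash
python3 -m creep '{"slide":[[3,0,0],[4,0,0],[4,0,0],[0,0,0],[0,0,0]],"turn":[0,0,0,0,0],"claw":[0.2,0.2,0.2,0.2,0.2]}'
python3 ring.py pics/w4.png 597 -62 12 42 597 -62 60.5 4
```

```text
clock: 6.7
eef_pos: [671.1, -60.9, 340.0]
eef_rot: [3.141, -0.001, -3.137]
wrist_force: [-0.4, -0.3, -4.5]
finger_gap: 34.8
finger_force: 30.0
tcp [671.1 -60.9 340. ] [ 3.141e+00 -1.000e-03 -3.137e+00] t 6.7
z 12.2 mean [601.4 -62.2] circ [602.6 -62.2] r 42.0 want 42.0 n 8153 rel tcp [-68.5  -1.3]
z 60.7 mean [602.6 -62.2] circ [602.7 -61.9] r 5.8 want 4.0 n 201 rel tcp [-68.5  -1. ]
```

```bash
sed -i 's/<340)/<int(__import__("os").environ.get("ROW",340)))/' ring.py
ROW=480 python3 ring.py pics/w5.png 671 -62 153 18 671 -62 137 45 602 -62 12 42 602 -62 60.5 4
python3 - <<'E'
from h import *
for c in ("scene","side"):
    cal=manip.calibration(c);I,D=manip.camera(c)
    for n,z in (("arbor_tall",12),("arbor_short",12),("gear_small",24),("gear_medium",24),("spacer",14),("gear_small",8),("gear_medium",8)):
        for r in manip.cut_out(n,c)[:1]:
            p=cloud(cal,r["mask"],D);q=p[abs(p[:,2]-z)<2.5]
            if len(q)>5:
                cc,rd=cv2.minEnclosingCircle(q[:,:2].astype(np.float32));print(c,n,z,round(r["score"],2),np.round(cc,1),round(rd,1),q[:,:2].mean(0).round(1))
E
```

```text
tcp [671.  -61.1 340.4] [ 3.141e+00 -1.000e-03 -3.138e+00] t 6.75
z 153.2 mean [669.4 -61.9] circ [664.3 -62.1] r 23.9 want 18.0 n 2856 rel tcp [-6.7 -1. ]
z 137.3 mean [658.7 -61.8] circ [670.9 -61.7] r 45.4 want 45.0 n 11120 rel tcp [-0.1 -0.6]
z 12.2 mean [601.4 -62.2] circ [602.7 -62.3] r 42.1 want 42.0 n 8104 rel tcp [-68.2  -1.1]
z 60.6 mean [602.6 -62.2] circ [602.4 -62.1] r 5.7 want 4.0 n 196 rel tcp [-68.6  -1. ]
scene arbor_tall 12 0.84 [601.1 -62.5] 43.1 [596.8 -63.1]
scene arbor_short 12 0.95 [472.4 215.6] 56.2 [470.6 214.1]
scene gear_small 24 0.7 [596.1  71.8] 19.1 [595.5  71.5]
scene gear_medium 24 0.67 [615.8 219. ] 18.5 [615.8 218.8]
scene spacer 14 0.79 [600.5 357.2] 20.9 [599.  357.1]
scene gear_small 8 0.7 [595.5  71.8] 26.4 [588.   68.7]
scene gear_medium 8 0.67 [616.7 219.2] 37.5 [608.8 215.6]
side arbor_tall 12 0.75 [600.5 -56.8] 42.9 [599.3 -53.6]
side arbor_short 12 0.63 [473.5 220.5] 56.7 [471.9 223.6]
side gear_small 24 0.88 [596.1  75.9] 17.6 [595.7  78.3]
side gear_medium 24 0.57 [616.2 223.6] 18.7 [615.5 222.9]
side spacer 14 0.59 [600.4 362.7] 19.3 [599.2 363.7]
side gear_small 8 0.88 [596.5  77.3] 25.8 [590.5  83.6]
side gear_medium 8 0.57 [615.8 223. ] 35.3 [609.9 229.8]
```

In one frame the held gear's disc is at (671.0, -61.8) and the arbor at (602.6, -62.2), base r 42.0. The shift needed is -68.4 mm in x and -0.4 in y. I'm aligning, then lowering.

```bash
python3 -m creep '{"slide":[[-3,-0.04,0],[-3,0,0],[-0.84,0,-2],[0,0,-2],[0,0,0],[0,0,-2],[0,0,-1.5],[0,0,0]],"turn":[0,0,0,0,0,0,0,0],"claw":[0.2,0.2,0.2,0.2,0.2,0.2,0.2,0.2]}'
python3 -m creep '{"slide":[[0,0,-1],[0,0,-1],[0,0,0]],"turn":[0,0,0],"claw":[0.2,0.2,0.2]}'
```

```text
clock: 8.6
eef_pos: [603.1, -62.2, 265.0]
eef_rot: [3.141, -0.002, -3.138]
wrist_force: [-0.1, 0.7, -3.1]
finger_gap: 35.2
finger_force: 30.0
clock: 8.98
eef_pos: [603.0, -62.2, 244.7]
eef_rot: [3.141, -0.002, -3.138]
wrist_force: [-0.3, 0.2, -3.7]
finger_gap: 35.1
finger_force: 30.0
```

```bash
python3 -m creep '{"slide":[[0,0,-1],[0,0,-0.7],[0,0,-0.4],[0,0,0]],"turn":[0,0,0,0],"claw":[0.2,0.2,0.2,0.2]}'
python3 -m creep '{"slide":[[0,0,0],[0,0,0],[0,0,2],[0,0,4],[0,0,4],[0,0,4],[0,0,0],[0,0,0]],"turn":[0,0,0,0,0,0,0,0],"claw":[0.6,0.6,0.6,0.6,0.6,0.6,0.6,0.6]}'
python3 ring.py pics/w6.png 602 -62 36 18 602 -62 20 45 602 -62 60.5 4
```

```text
clock: 9.48
eef_pos: [603.1, -62.3, 224.3]
eef_rot: [3.142, -0.0, -3.138]
wrist_force: [-0.5, -0.3, -3.5]
finger_gap: 34.9
finger_force: 30.0
clock: 10.48
eef_pos: [602.9, -62.2, 364.8]
eef_rot: [-3.142, 0.0, -3.138]
wrist_force: [-0.1, 0.0, 0.4]
finger_gap: 56.1
finger_force: 0.0
tcp [602.9 -62.2 364.8] [-3.142  0.    -3.138] t 10.47
z 36.0 mean [601.8 -62.9] circ [602.8 -63. ] r 17.7 want 18.0 n 851 rel tcp [-0.1 -0.7]
z 20.2 mean [601. -63.] circ [603.1 -62.9] r 45.1 want 45.0 n 5760 rel tcp [ 0.2 -0.7]
z 60.9 mean [601.9 -62.2] circ [602.3 -62. ] r 5.8 want 4.0 n 139 rel tcp [-0.6  0.2]
```

Large gear seated: hub top at 36.0 and disc top at 20.2, both as required. Next is the spacer.

```bash
python3 -m creep '{"slide":[[0,5.27,0],[0,5.27,0],[0,5.27,0],[0,5.27,0],[0,5.27,0],[0,5.27,0],[0,5.27,0],[0,5.27,0]],"turn":[0,0,0,0,0,0,0,0],"claw":[0.7,0.7,0.7,0.7,0.7,0.7,0.7,0.7]}'
python3 -m creep '{"slide":[[0,0,0],[0,0,0]],"turn":[0,0],"claw":[0.7,0.7]}'
python3 ring.py pics/w7.png 600 360 14 20
```

```text
clock: 11.52
eef_pos: [602.9, 361.0, 363.4]
eef_rot: [-3.141, -0.002, -3.138]
wrist_force: [0.3, -1.0, -0.2]
finger_gap: 65.5
finger_force: 0.0
clock: 11.78
eef_pos: [603.2, 359.0, 363.5]
eef_rot: [-3.141, -0.002, -3.138]
wrist_force: [-0.7, 0.5, 0.4]
finger_gap: 65.8
finger_force: 0.0
tcp [603.2 359.  363.5] [-3.141e+00 -2.000e-03 -3.138e+00] t 11.78
z 14.1 mean [601.9 359.1] circ [602.5 359.3] r 19.9 want 20.0 n 1045 rel tcp [-0.7  0.3]
```

Spacer is at (602.5, 359.3), top 14.1, within 1 mm of the tool axis. Going down with tips to about 5 mm.

```bash
python3 -m creep '{"slide":[[-0.05,0,-4],[0,0,-4],[0,0,-4],[0,0,-2.5],[0,0,-1.5],[0,0,0],[0,0,0],[0,0,0]],"turn":[0,0,0,0,0,0,0,0],"claw":[0.65,0.65,0.65,0.65,0.65,0.65,0.3,0.3]}'
python3 -m creep '{"slide":[[0,0,0],[0,0,0],[0,0,2],[0,0,4],[0,0,4],[0,0,4],[0,0,0],[0,0,0]],"turn":[0,0,0,0,0,0,0,0],"claw":[0.3,0.3,0.3,0.3,0.3,0.3,0.3,0.3]}'
```

```text
clock: 12.82
eef_pos: [602.8, 359.4, 205.9]
eef_rot: [3.141, 0.002, -3.138]
wrist_force: [-0.3, -0.1, 0.4]
finger_gap: 44.4
finger_force: 0.0
clock: 13.82
eef_pos: [602.4, 359.2, 344.3]
eef_rot: [-3.141, -0.001, -3.138]
wrist_force: [-0.5, -0.1, -0.1]
finger_gap: 38.5
finger_force: 30.0
```

Spacer held. Returning to the arbor, where TCP (603, -62.2) is already proven.

```bash
python3 -m creep '{"slide":[[0,-5.27,0],[0,-5.27,0],[0,-5.27,0],[0,-5.27,0],[0,-5.27,0],[0,-5.27,0],[0,-5.27,0],[0,-5.27,0]],"turn":[0,0,0,0,0,0,0,0],"claw":[0.3,0.3,0.3,0.3,0.3,0.3,0.3,0.3]}'
python3 -m creep '{"slide":[[0,0,-3],[0,0,-2],[0,0,0],[0,0,0]],"turn":[0,0,0,0],"claw":[0.3,0.3,0.3,0.3]}'
ROW=480 python3 ring.py pics/w8.png 603 -62 104 20
```

```text
clock: 14.82
eef_pos: [602.2, -63.9, 343.4]
eef_rot: [3.141, -0.002, -3.138]
wrist_force: [1.5, 1.1, -1.6]
finger_gap: 38.6
finger_force: 30.0
clock: 15.32
eef_pos: [602.7, -62.1, 295.0]
eef_rot: [-3.142, 0.0, -3.138]
wrist_force: [0.0, 0.8, -1.0]
finger_gap: 38.5
finger_force: 30.0
tcp [602.7 -62.1 295. ] [-3.142  0.    -3.138] t 15.32
z 103.5 mean [601.1 -62.7] circ [595.8 -62. ] r 26.0 want 20.0 n 3594 rel tcp [-6.9  0.2]
```

View pics/w8.png

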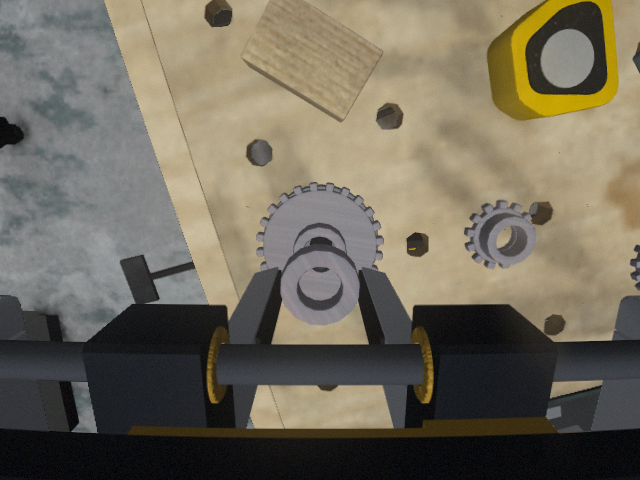

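The spacer, at (319,285), is in line with the seated gear and post behind it. Lowering.

```bash
python3 -m creep '{"slide":[[0,0,-2],[0,0,-1],[0,0,-0.8],[0,0,-0.7],[0,0,0]],"turn":[0,0,0,0,0],"claw":[0.3,0.3,0.3,0.3,0.3]}'
python3 -m creep '{"slide":[[0,0,-0.5],[0,0,-0.3],[0,0,0]],"turn":[0,0,0],"claw":[0.3,0.3,0.3]}'
```

```text
clock: 16.0
eef_pos: [602.6, -62.3, 249.3]
eef_rot: [3.142, -0.001, -3.138]
wrist_force: [-0.6, 0.2, -0.1]
finger_gap: 38.5
finger_force: 30.0
clock: 16.38
eef_pos: [602.7, -62.3, 241.7]
eef_rot: [3.142, 0.0, -3.138]
wrist_force: [0.1, -0.3, -1.1]
finger_gap: 38.8
finger_force: 30.0
```

```bash
python3 -m creep '{"slide":[[0,0,-0.1],[0,0,0],[0,0,0],[0,0,0],[0,0,2],[0,0,4],[0,0,4],[0,0,3]],"turn":[0,0,0,0,0,0,0,0],"claw":[0.3,0.65,0.65,0.65,0.65,0.65,0.65,0.65]}'
python3 -m creep '{"slide":[[0,0,0],[0,0,0]],"turn":[0,0],"claw":[0.7,0.7]}'
python3 ring.py pics/w9.png 603 -62 50 20 603 -62 20 45 603 -62 60.5 4
```

```text
clock: 17.38
eef_pos: [602.4, -62.2, 374.1]
eef_rot: [-3.141, 0.003, -3.138]
wrist_force: [0.3, -0.1, 0.8]
finger_gap: 61.0
finger_force: 0.0
clock: 17.62
eef_pos: [602.4, -62.3, 370.4]
eef_rot: [3.142, -0.0, -3.138]
wrist_force: [0.2, -0.1, 0.7]
finger_gap: 66.0
finger_force: 0.0
tcp [602.4 -62.3 370.4] [ 3.142 -0.    -3.138] t 17.62
z 50.1 mean [601.4 -62.9] circ [602.1 -62.9] r 19.9 want 20.0 n 1290 rel tcp [-0.3 -0.6]
z 20.2 mean [599.7 -63. ] circ [603.  -62.9] r 45.1 want 45.0 n 5110 rel tcp [ 0.6 -0.6]
z 60.5 mean [602.  -62.3] circ [602.2 -62.3] r 5.8 want 4.0 n 135 rel tcp [-0.3  0. ]
```

Spacer seated (top 50.1). Next is the small gear near (597, 74).

```bash
python3 -m creep '{"slide":[[-0.15,4.5,0],[-0.15,4.5,0],[-0.15,4.6,0],[0,0,0],[0,0,0]],"turn":[0,0,0,0,0],"claw":[0.7,0.7,0.7,0.7,0.7]}'
python3 ring.py pics/w10.png 597 74 24 18 597 74 8 26
```

```text
clock: 18.3
eef_pos: [598.2, 73.3, 369.9]
eef_rot: [-3.141, -0.001, -3.138]
wrist_force: [0.4, -0.9, 0.4]
finger_gap: 65.6
finger_force: 0.0
tcp [598.2  73.3 369.9] [-3.141e+00 -1.000e-03 -3.138e+00] t 18.3
z 24.0 mean [596.7  71.4] circ [597.   71.5] r 17.9 want 18.0 n 778 rel tcp [-1.1 -1.7]
z 8.0 mean [593.4  71.3] circ [597.3  71.3] r 26.1 want 26.0 n 798 rel tcp [-0.8 -2. ]
```

```bash
python3 -m creep '{"slide":[[-0.1,-0.17,-4],[0,0,-4],[0,0,-4],[0,0,-2.5],[0,0,-1.4],[0,0,0],[0,0,0],[0,0,0]],"turn":[0,0,0,0,0,0,0,0],"claw":[0.65,0.65,0.65,0.65,0.65,0.65,0.2,0.2]}'
python3 -m creep '{"slide":[[0,0,0],[0,0,0],[0,0,2],[0,0,4],[0,0,4],[0,0,4],[0,0,0],[0,0,0]],"turn":[0,0,0,0,0,0,0,0],"claw":[0.2,0.2,0.2,0.2,0.2,0.2,0.2,0.2]}'
ROW=480 python3 ring.py pics/w11.png 597 72 141 26
```

```text
clock: 19.35
eef_pos: [597.3, 72.0, 212.7]
eef_rot: [3.142, 0.002, -3.138]
wrist_force: [0.3, -0.4, -0.1]
finger_gap: 44.7
finger_force: 0.0
clock: 20.35
eef_pos: [596.9, 72.0, 351.4]
eef_rot: [-3.142, -0.001, -3.138]
wrist_force: [0.7, 1.1, -1.7]
finger_gap: 35.4
finger_force: 30.0
tcp [596.9  72.  351.4] [-3.142e+00 -1.000e-03 -3.138e+00] t 20.35
z 142.4 mean [588.9  72.7] circ [595.9  71.5] r 25.8 want 26.0 n 240 rel tcp [-0.9 -0.5]
```

```bash
python3 -m creep '{"slide":[[0.2,-4.5,0],[0.2,-4.5,0],[0.18,-4.43,0],[0,0,-3],[0,0,-2],[0,0,0],[0,0,0]],"turn":[0,0,0,0,0,0,0],"claw":[0.2,0.2,0.2,0.2,0.2,0.2,0.2]}'
ROW=480 python3 ring.py pics/w12.png 603 -62 114 18 603 -62 98 26 603 -62 20 45
```

```text
clock: 21.28
eef_pos: [603.1, -62.2, 302.0]
eef_rot: [-3.142, 0.0, -3.138]
wrist_force: [-0.1, 0.3, -0.5]
finger_gap: 35.1
finger_force: 30.0
tcp [603.1 -62.2 302. ] [-3.142  0.    -3.138] t 21.27
z 113.7 mean [601.7 -62.7] circ [596.6 -62.1] r 24.0 want 18.0 n 2772 rel tcp [-6.5  0. ]
z 97.7 mean [592.4 -62.8] circ [602.8 -62.5] r 26.2 want 26.0 n 1686 rel tcp [-0.3 -0.4]
z 20.2 mean [590.2 -63. ] circ [603.  -63.1] r 45.1 want 45.0 n 5890 rel tcp [-0.1 -1. ]
```

View pics/w12.png

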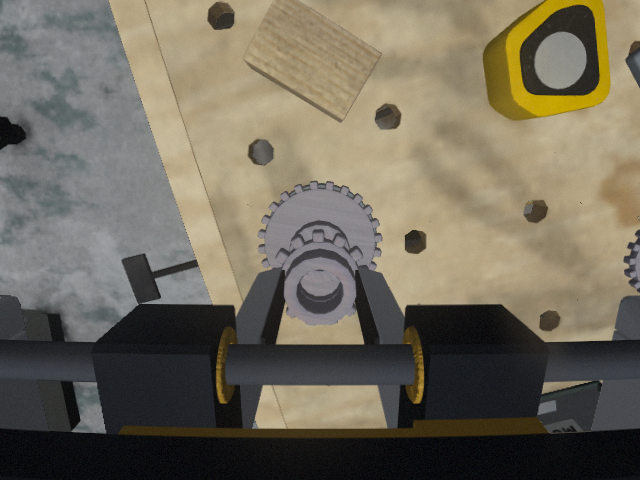

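The small gear is held at (320,280), in line with the stack: disc (602.8,-62.5), post (602.4,-62.2), underside 89.7. Needs to go down about 39.5 mm.

```bash
python3 -m creep '{"slide":[[0,0,-1.5],[0,0,-1],[0,0,-0.6],[0,0,0]],"turn":[0,0,0,0],"claw":[0.2,0.2,0.2,0.2]}'
python3 -m creep '{"slide":[[0,0,-0.4],[0,0,-0.35],[0,0,0],[0,0,0]],"turn":[0,0,0,0],"claw":[0.2,0.2,0.2,0.2]}'
python3 -m creep '{"slide":[[0,0,0],[0,0,0],[0,0,0],[0,0,2],[0,0,3],[0,0,4],[0,0,4],[0,0,0]],"turn":[0,0,0,0,0,0,0,0],"claw":[0.6,0.6,0.6,0.6,0.6,0.6,0.6,0.6]}'
python3 ring.py pics/w13.png 603 -62 74 18 603 -62 58 26 603 -62 20 45 603 -62 60.5 4
```

```text
clock: 21.82
eef_pos: [602.9, -62.3, 270.1]
eef_rot: [3.141, -0.001, -3.138]
wrist_force: [-0.2, 0.2, -1.5]
finger_gap: 35.2
finger_force: 30.0
clock: 22.32
eef_pos: [603.0, -62.3, 263.3]
eef_rot: [-3.142, 0.0, -3.138]
wrist_force: [-0.3, -0.9, -1.1]
finger_gap: 35.1
finger_force: 30.0
clock: 23.32
eef_pos: [602.9, -62.3, 396.5]
eef_rot: [-3.141, 0.006, -3.138]
wrist_force: [0.4, -0.6, 0.2]
finger_gap: 56.5
finger_force: 0.0
tcp [602.9 -62.3 396.5] [-3.141  0.006 -3.138] t 23.32
z 74.0 mean [602.1 -63. ] circ [602.9 -62.9] r 17.9 want 18.0 n 897 rel tcp [ 0.  -0.7]
z 58.0 mean [598.8 -62.9] circ [602.9 -63. ] r 26.1 want 26.0 n 1044 rel tcp [-0.1 -0.8]
z 20.2 mean [596.6 -62.9] circ [603.  -62.9] r 45.1 want 45.0 n 3620 rel tcp [ 0.1 -0.7]
z 61.0 mean [603.9 -61.8] circ [606.6 -61.5] r 9.2 want 4.0 n 140 rel tcp [3.7 0.7]
```

The stack is seated, with tops at 74.0, 58.0 and 20.2. Next is the medium gear near (616, 221).

```bash
python3 -m creep '{"slide":[[0.2,4.7,-0.6],[0.2,4.7,-0.6],[0.3,4.7,-0.6],[0.2,4.7,-0.6],[0.2,4.7,0],[0.2,4.7,0],[0,0,0],[0,0,0]],"turn":[0,0,0,0,0,0,0,0],"claw":[0.7,0.7,0.7,0.7,0.7,0.7,0.7,0.7]}'
python3 ring.py pics/w14.png 616 221 24 18 616 221 8 35
```

```text
clock: 24.38
eef_pos: [615.9, 219.3, 368.0]
eef_rot: [-3.141, -0.002, -3.138]
wrist_force: [0.0, 0.2, 0.5]
finger_gap: 65.8
finger_force: 0.0
tcp [615.9 219.3 368. ] [-3.141e+00 -2.000e-03 -3.138e+00] t 24.38
z 24.0 mean [616.6 218.9] circ [617.1 218.9] r 17.9 want 18.0 n 783 rel tcp [ 1.2 -0.4]
z 8.1 mean [615.  218.9] circ [617.2 219.1] r 35.2 want 35.0 n 2603 rel tcp [ 1.2 -0.2]
```

```bash
python3 -m creep '{"slide":[[0.12,-0.03,-4],[0,0,-4],[0,0,-4],[0,0,-2.3],[0,0,-1.4],[0,0,0],[0,0,0],[0,0,0]],"turn":[0,0,0,0,0,0,0,0],"claw":[0.65,0.65,0.65,0.65,0.65,0.65,0.2,0.2]}'
python3 -m creep '{"slide":[[0,0,0],[0,0,0],[0,0,2],[0,0,4],[0,0,4],[0,0,3],[0,0,0],[0,0,0]],"turn":[0,0,0,0,0,0,0,0],"claw":[0.2,0.2,0.2,0.2,0.2,0.2,0.2,0.2]}'
python3 -m creep '{"slide":[[-2.4,0,0],[-3,0,0],[-3,0,0],[0,0,0],[0,0,0]],"turn":[0,0,0,0,0],"claw":[0.2,0.2,0.2,0.2,0.2]}'
ROW=480 python3 ring.py pics/w15.png 534 219 129 35 474 217 34 6 474 217 12 59 474 217 39 4
```

```text
clock: 25.42
eef_pos: [617.3, 219.4, 213.2]
eef_rot: [3.141, 0.002, -3.138]
wrist_force: [-0.2, -0.0, 0.4]
finger_gap: 44.4
finger_force: 0.0
clock: 26.42
eef_pos: [616.9, 219.4, 340.9]
eef_rot: [-3.141, -0.002, -3.138]
wrist_force: [0.0, 0.2, -4.0]
finger_gap: 34.9
finger_force: 30.0
clock: 27.05
eef_pos: [533.5, 219.4, 341.4]
eef_rot: [-3.141, -0.001, -3.138]
wrist_force: [-0.9, -0.3, -2.0]
finger_gap: 35.2
finger_force: 30.0
tcp [533.5 219.4 341.4] [-3.141e+00 -1.000e-03 -3.138e+00] t 27.05
z 131.0 mean [520.1 220.9] circ [532.  218.9] r 34.5 want 35.0 n 144 rel tcp [-1.5 -0.5]
z 33.6 mean [474.9 215.7] circ [475.  215.8] r 7.9 want 6.0 n 193 rel tcp [-58.5  -3.6]
z 12.2 mean [472.7 215.9] circ [475.  215.9] r 57.4 want 59.0 n 10120 rel tcp [-58.5  -3.6]
z 38.9 mean [475.  215.8] circ [475.  215.8] r 5.6 want 4.0 n 149 rel tcp [-58.5  -3.6]
```

View pics/w15.png

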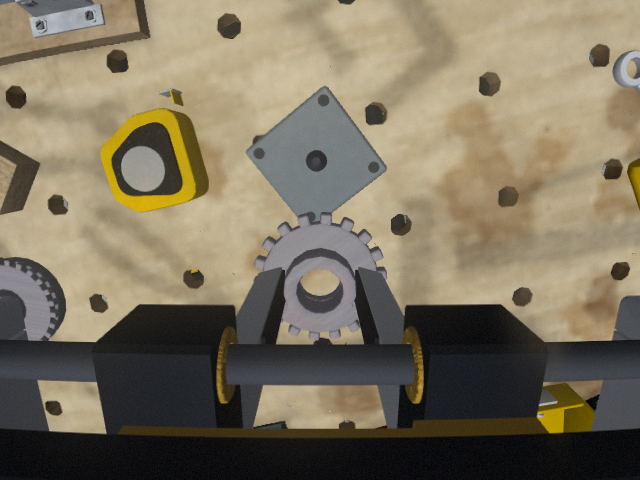

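The square base's post is at (316,160), i.e. (475.0, 215.8), and the gear is held at about (320,280). Shift -58.5 mm in x and -3.5 in y, then lower.

```bash
python3 -m creep '{"slide":[[-3,-0.35,0],[-2.85,0,0],[0,0,-3],[0,0,-3],[0,0,-1.5],[0,0,0],[0,0,0]],"turn":[0,0,0,0,0,0,0],"claw":[0.2,0.2,0.2,0.2,0.2,0.2,0.2]}'
ROW=480 python3 ring.py pics/w16.png 475 216 62 35 475 216 12 59
python3 -m creep '{"slide":[[0,0,-1],[0,0,-1],[0,0,-0.8],[0,0,0]],"turn":[0,0,0,0],"claw":[0.2,0.2,0.2,0.2]}'
```

```text
clock: 27.98
eef_pos: [475.1, 216.0, 268.1]
eef_rot: [3.141, 0.001, -3.139]
wrist_force: [0.8, 0.1, -2.4]
finger_gap: 34.9
finger_force: 30.0
tcp [475.1 216.  268.1] [ 3.141e+00  1.000e-03 -3.139e+00] t 27.98
z 63.3 mean [466.3 215.6] circ [475.  215.3] r 35.2 want 35.0 n 5444 rel tcp [-0.1 -0.7]
z 12.2 mean [456.7 215.9] circ [474.1 215.7] r 57.6 want 59.0 n 6524 rel tcp [-1.  -0.3]
clock: 28.52
eef_pos: [474.5, 215.9, 238.3]
eef_rot: [-3.141, -0.001, -3.138]
wrist_force: [-0.1, 0.1, -2.4]
finger_gap: 35.0
finger_force: 30.0
```

```bash
python3 -m creep '{"slide":[[0,0,-0.8],[0,0,-0.6],[0,0,0],[0,0,0]],"turn":[0,0,0,0],"claw":[0.2,0.2,0.2,0.2]}'
python3 -m creep '{"slide":[[0,0,0],[0,0,0],[0,0,0],[0,0,2],[0,0,4],[0,0,4],[0,0,4],[0,0,2]],"turn":[0,0,0,0,0,0,0,0],"claw":[0.6,0.6,0.6,0.6,0.6,0.6,0.6,0.6]}'
python3 -m creep '{"slide":[[0,0,0],[0,0,0]],"turn":[0,0],"claw":[0.6,0.6]}'
python3 ring.py pics/w17.png 475 216 36 18 475 216 20 35
python3 - <<'E'
from h import *
I,D=manip.camera("scene");cv2.imwrite("pics/sc2.png",cv2.resize(I[150:400,150:500,::-1],None,fx=2,fy=2))
E
```

```text
clock: 29.02
eef_pos: [474.6, 215.9, 225.2]
eef_rot: [3.142, 0.0, -3.138]
wrist_force: [0.0, -0.1, -1.7]
finger_gap: 35.1
finger_force: 30.0
clock: 30.02
eef_pos: [474.5, 215.9, 387.5]
eef_rot: [3.141, 0.003, -3.138]
wrist_force: [0.2, -1.0, -0.2]
finger_gap: 56.5
finger_force: 0.0
clock: 30.28
eef_pos: [474.5, 215.9, 384.0]
eef_rot: [-3.141, -0.001, -3.138]
wrist_force: [0.1, -0.2, -0.3]
finger_gap: 56.1
finger_force: 0.0
tcp [474.5 215.9 384. ] [-3.141e+00 -1.000e-03 -3.138e+00] t 30.27
z 36.0 mean [473.7 215.3] circ [474.3 215.3] r 17.9 want 18.0 n 889 rel tcp [-0.2 -0.6]
z 20.2 mean [472.2 215.4] circ [474.2 215.3] r 35.0 want 35.0 n 2571 rel tcp [-0.3 -0.6]
```

View pics/sc2.png

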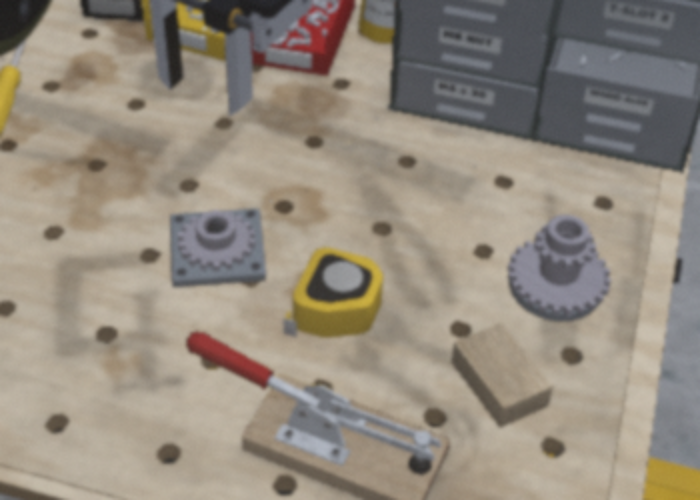

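The picture shows the medium gear flat on the square arbor (215,240), and the large gear, spacer and small gear stacked on the round one (560,265). The tape measure and wood block have not moved, and the gripper is clear of everything.

```bash
python3 -c "from cell import manip; print(manip.sign_off())"
```

```text
the job is handed in; nothing more can be done
None
```

Both arbors are made up and the job is handed in: large gear, spacer and small gear on the tall arbor, medium gear on the short one, all measured fully down, with the tape measure and wood block left alone (about 30 s of the 106 s used).

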